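Close a lab marker and lay it in its rest

ROBOT

A 6-joint arm with a two-finger parallel gripper is mounted at the origin on the work surface. World frame = base frame: x ahead of the robot, y to its left, z up, the work surface at z = 0. Lengths are in m, angles in rad, forces in N, time in s.
With the tool pointing down it reaches from about 0.325 to 0.925 m from the base axis. Payload 3.1 kg.
Tool frame: the origin (TCP) lies on the mounting face of the last link; the fingertips stand 173 mm ahead of it and the grasp point (between the pads) lies 155 mm ahead of it; z points along the fingers, y is the line along which they close (so a half turn about z gives the same grasp; the last joint's range is limited). The gripper opens to 85 mm and grips with 20 to 120 N. Pads are 22 mm wide; open, the fingers measure 114 mm over their backs; the gripper's body (76 mm by 85 mm) begins 54 mm behind the grasp point. The pads swing forward as they close: fully open they stand 13 mm farther back than shut.
Start: joints at [-1.257, 0.217, 1.613, -0, 1.311, -0.112], TCP at [0.258, -0.569, 0.405] pointing down, gripper open.
Joint ranges: [-2.75, 2.75], [-0.78, 2.1], [0.31, 2.55], [-1.13, 4.27], [0.13, 2.63], [-2.58, 2.58]. Speed limits (rad/s): [2.79, 2.79, 3.14, 3.14, 3.14, 3.14].

INTERFACE

Orientations are given as [roll, pitch, yaw] about the fixed x, y, z axes, in that order (R = Rz(yaw) Ry(pitch) Rx(roll)).
In Python, from station import bot gives the robot as it stands.
- The arm moves only by the tool play_rows, never from a script. Its argument "targets" is a list of rows, each a list of 5 numbers: the opening, from 0 (shut) to 1 (fully open), then the shift along the tool's x, y, z in mm, then the turn about the tool's z in rad. In form: [[jaw, tx, ty, tz, roll], ...]. A call has 1 to 12 rows; each row is the pose to reach, as a shift and turn from the pose commanded when the call began, along the tool's axes at that moment; what a row does not reach only later rows make up. A row lasts 1/10 s, in which the tool goes at most 50 mm and 8.59 degrees, less where a joint would pass 70% of its speed; a pose out of reach is approached as far as the arm can. A call with a gripper value outside its range is refused whole. The fingers move at their own pace and stop on an object; "grip_force" is the grip in N (left out, the last holds). Time passes only in rows, so rows that repeat a pose let the fingers close. It gives the time, the measured TCP pose, the force, the opening and the grip force at its end, in the units of the state.
- bot.read_state(): the state, without advancing time (a new reading comes with each control period).
- bot.camera(name): name is "scene" or "top"; returns (picture, depth): 420x560x3 uint8, red, green, blue; 420x560 float32, m along the optical axis (not along the pixel's ray), 0 where there is no reading.
- bot.camera_info(name): a dict with "intrinsics" (3x3 intrinsics, pixels), "dist" ([k1, k2, p1, p2, k3] as OpenCV has them; the pictures are not rectified), "origin" and "attitude" of the camera in the world. Camera axes: x right, y down, z forward; pixel columns grow to the right and rows downward; lengths in m; the calibration is good to about 2 mm. A picture is of the moment at which its call begins. camera_info takes no time and is no camera call.
- bot.job_done(): hands the job in; it is judged then, once.
Trained networks look in the newest picture that a camera, given by its name, has taken for a name from the list of things; names that differ only in an ending like _2 or _b are one class to them, and where a whole thing is asked for, a point or a joint stands for the part that bears it (a point fixed in the world has none). Each returns a list of dicts, best first, with "p" (0 to 1); they miss things now and then, are a little off and sometimes report something else, mostly with a low value. They report only what shows in the picture. A call takes as long as a camera call.
- bot.spot_in(thing, camera): "position" ([column, row] as shares, 0 to 1, of the picture: columns of its width, rows of its height, amid what is visible of it).
The state is a dict: "time_s": time; "joint_positions": joint angles; "dq": joint speeds; "tau": joint torques, N m; "tool_pos": TCP position; "orientation": TCP orientation; "force": force on the tool from outside, world axes, zero at the start; "torque": the same for the moment, N m; "gripper_width": finger opening in m; "grasp_force": force on a finger pad.
Only numpy, scipy, OpenCV 4.12 (cv2) and the standard library are available. Lean on these libraries where they do the work, as an engineer would, in place of code of your own. Each camera call takes 0.05 s, during which the arm holds its last target. There are 200 camera calls.

TASK

The lab marker on the leaning dark steel stand has been left with its cap only part-way on: push the cap fully home, and lay the closed marker level in both V notches of the low steel rest. Leave the cassettes, the forceps and the jar where they are.

Things in the scene. Friction and masses are not known exactly. Their poses are not given: they have to be found in the camera images.
- marker: Loose marker, about 57 g. Origin: centre of its flat butt, on its axis; x axis along the marker to the cap. White round barrel, 18 mm diameter, x = 0 to 100 mm; then a thin black neck and nib (to 126 mm) that the cap covers. Starts lying in the stand, cap end up and away from the robot, axis 40 degrees above horizontal.
- marker_cap (a joint): How far the cap stands off its home position, in m: 0 = fully home (cap's lip against the barrel's shoulder), 0.016 = as far out as it goes (it cannot come off). It slides along the marker's axis, stays where it is left, and takes about 5 N to move either way. Starts at 0.010 to 0.015.
- cap_mid (a point): Middle of the cap, on the marker's axis; its x axis runs along the marker, outward. The cap is a plain grey cylinder, 20 mm diameter, 45 mm long, with a flat closed end; it moves with the cap. When home it covers 100 to 145 mm from the butt.
- marker_mid (a point): Point on the marker's axis 72.5 mm from the butt, half-way along the closed marker (145 mm long).
- stand: Fixed dark steel stand, base 140 x 70 mm, origin on the table at its middle, +x uphill along the slope. The marker's axis rises 40 degrees from its butt at x -55, z 50 mm, which bears on a foot plate 6 mm thick that ends 6 mm over the axis. Two V notches, 10 mm long, 25 wide, lie 17 and 95 mm up from the butt; between them the 34 mm wide ramp is 34 mm below the axis.
- cradle: Fixed low steel rest: base 100 x 60 x 8 mm with two upright V notches. Origin: on the table, under its centre; x axis along the line of the two notches.
- cradle_axis (a point): Midway between the rest's notches, where the axis of a barrel resting in them lies (42 mm above the table); x axis along the laid marker, which may lie either way round. The 90 degree notches, 10 mm long and 25 mm wide at the mouth (mouth level with this point), are centred 35 mm to each side; the base between is 34 mm below. The marker must reach 40 mm or more to each side.
- cassette_a: Bystander: small grey tissue cassette, open tray 52 x 28 x 7 mm, lying on the table. Origin under its tray's centre.
- cassette_b: Bystander: a second such grey cassette.
- forceps: Bystander: slim steel forceps, 135 x 16 x 10 mm, lying on the table between the stand and the rest.
- jar: Bystander: small amber glass jar with a white lid, 60 mm diameter, 70 mm high. Origin under its centre.

How it is judged:
At the end, for the whole second after the job is handed in: The cap is home to within 2 mm; the marker lies in both notches of the rest, either way round: its middle within 33 mm along, 5 mm sideways and about 4 mm in height of the rest's axis point, its axis level and in line with the notches within about 4.5 degrees, at rest (value of joint marker_cap below 0.002 m and x of marker_mid in the frame of cradle_axis between -0.033 and 0.033 m and y of marker_mid in the frame of cradle_axis between -0.005 and 0.005 m and z of marker_mid in the frame of cradle_axis between -0.004 and 0.005 m and angle between the x axis of marker and the x axis of cradle, either way round below 0.09 rad and angle between marker's own x axis and vertical between 1.49 and 1.65 rad and linear speed of marker below 0.02 m/s); the robot touches nothing.
It fails at once if the first cassette is moved more than 25 mm (distance of cassette_a from where it was at the start of the episode above 0.025 m).
It fails at once if the second cassette is moved more than 25 mm (distance of cassette_b from where it was at the start of the episode above 0.025 m).
It fails at once if the forceps is moved more than 25 mm (distance of forceps from where it was at the start of the episode above 0.025 m).
It fails at once if the jar is moved more than 25 mm (distance of jar from where it was at the start of the episode above 0.025 m).
It also fails if it takes over 46 s, if anything falls off the work surface, if the arm or the gripper's body presses on something with over 40 N, if the wrist force passes 120 N, or if a joint passes its speed limit or range.

## Working session

There is one attempt and no reset: what is moved stays moved. The work goes in short steps, Python scripts to look and compute and a tool call to move; the robot and the scene stay as the last step left them, time stands still between calls to the robot, and variables do not carry over. Pictures are saved under pics/ and viewed, at most 10 in all, crops included, and the job is handed in when it is done.

Besides the shell and the picture viewer there is one more tool, called by a JSON object that holds its "fn" and its "kwargs", one argument or row to a line. play_rows: Moves the arm, as the interface text tells. Its arguments: {"type":"object","properties":{"targets":{"type":"array","items":{"type":"array","items":{"type":"number"}}},"grip_force":{"type":"number"}},"required":["targets"]}

```bash
mkdir -p pics; cat > h.py <<'E'
import numpy as np, cv2
from station import bot
from scipy.spatial.transform import Rotation as R
def rot(a):
    a=np.array(a,float)
    return a if a.shape==(3,3) else (R.from_euler('xyz',a).as_matrix() if a.size==3 else R.from_quat(a).as_matrix())
def cloud(cam):
    im,d=bot.camera(cam); i=bot.camera_info(cam); K=np.array(i['intrinsics']);
    h,w=d.shape; u,v=np.meshgrid(np.arange(w),np.arange(h))
    p=cv2.undistortPoints(np.stack([u,v],-1).reshape(-1,1,2).astype(np.float32),K,np.array(i['dist'],float)).reshape(h,w,2)
    P=np.dstack([p,np.ones((h,w))])*d[...,None]
    W=P@rot(i['attitude']).T+np.array(i['origin']); W[d==0]=np.nan
    return im,W
E
python3 - <<'E'
from h import *
print(bot.camera_info('top'),bot.camera_info('scene')['origin'])
for c in ('scene','top'):
    im,W=cloud(c); cv2.imwrite(f'pics/{c}0.png',im[...,::-1]); np.save(f'{c}0.npy',W); np.save(f'{c}0i.npy',im)
    for t in ['marker','marker_cap','stand','cradle','cassette_a','forceps','jar']:
        for r in bot.spot_in(t,c)[:2]:
            x,y=r['position']; x=int(x*560);y=int(y*420); print(c,t,round(r['p'],2),x,y,W[y,x].round(3))
print(bot.read_state())
E
```

```text
{'intrinsics': array([[437.63419051,   0.        , 276.40955201],
       [  0.        , 437.63419051, 220.20532594],
       [  0.        ,   0.        ,   1.        ]]), 'dist': array([0.00083076, 0.        , 0.        , 0.        , 0.        ]), 'origin': array([ 0.61925087, -0.02741792,  0.84788878]), 'attitude': array([-3.09012796,  0.03725283, -1.58160502])} [1.08101043 0.52219792 0.52932261]
scene marker 0.57 374 256 [0.66 0.19 0.14]
scene marker_cap 0.65 282 218 [ 0.577 -0.178  0.008]
scene marker_cap 0.45 373 254 [0.665 0.191 0.147]
scene stand 0.77 371 298 [0.66  0.193 0.052]
scene cradle 0.56 284 216 [ 0.566 -0.185  0.007]
scene cassette_a 0.75 203 243 [ 0.782 -0.211  0.003]
scene cassette_a 0.56 326 340 [0.754 0.183 0.005]
scene forceps 0.57 333 250 [ 0.563 -0.004 -0.001]
scene forceps 0.4 284 220 [ 0.576 -0.171  0.005]
scene jar 0.57 267 279 [0.774 0.043 0.056]
top marker 0.67 178 241 [0.624 0.166 0.117]
top marker 0.32 169 218 [0.661 0.172 0.147]
top marker_cap 0.56 165 218 [0.661 0.178 0.151]
top stand 0.65 197 240 [0.626 0.148 0.051]
top stand 0.39 163 218 [0.661 0.181 
[... 290 characters left out ...]
_s': 0.8, 'joint_positions': array([-1.25720780e+00,  2.16836719e-01,  1.61335819e+00, -2.53873708e-05,
        1.31131232e+00, -1.12217080e-01]), 'dq': array([-1.04075236e-03, -2.33760429e-03, -8.36781967e-04,  7.44675611e-04,
        2.59455555e-05, -1.46530213e-03]), 'tau': array([-1.23116952e-04, -3.96833181e+01, -3.04233706e+01, -2.28593544e-04,
        5.47143245e-04, -1.97251052e-05]), 'tool_pos': array([ 0.25817213, -0.56920492,  0.40476143]), 'orientation': array([3.14151051e+00, 3.39498937e-05, 4.25812121e-01]), 'force': array([ 0.42195477,  0.15236416, -0.72969823]), 'torque': array([-0.00290586,  0.03264728,  0.00937254]), 'grasp_force': 0.0, 'gripper_width': 0.08536635907944314}
```

View pics/scene0.png

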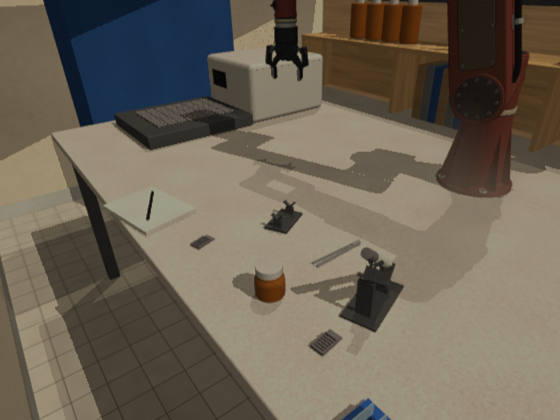

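View pics/top0.png

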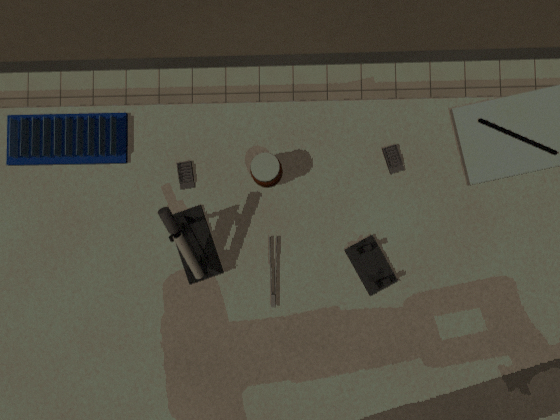

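The scene shows the stand with the marker at about (372,280), and the rest at (284,217). In the top view they are at (195,242) and (371,265), with the jar at (266,168), the forceps at (275,270), and the cassettes at (186,175) and (393,158). Next I'll fit the poses from the depth.

```bash
python3 - <<'E'
from h import *
im=np.load('top0i.npy');W=np.load('top0.npy')
a=cv2.resize(im[180:310,140:260],None,fx=3.2,fy=3.2,interpolation=cv2.INTER_CUBIC);b=cv2.resize(im[180:310,320:420],None,fx=3.2,fy=3.2,interpolation=cv2.INTER_CUBIC)
cv2.imwrite('pics/crop.png',np.clip(np.hstack([a,b]).astype(float)*1.8,0,255).astype(np.uint8)[...,::-1])
g=im.astype(float).mean(2)
def rect(r,c,zlo,zhi,name,dark=None):
    S=W[r,c].reshape(-1,3); m=(S[:,2]>zlo)&(S[:,2]<zhi)
    if dark: m&=(g[r,c].ravel()<dark)
    xy=S[m,:2]; q=cv2.minAreaRect((xy*1000).astype(np.float32)); print(name,m.sum(),q)
    return S[m]
cr=(slice(230,300),slice(340,405)); st=(slice(195,290),slice(150,230))
rect(*cr,0.005,0.06,'cradle all')
P=rect(*cr,0.025,0.06,'cradle notches'); print(P[:,2].max())
k=cv2.kmeans(P.astype(np.float32),2,None,(3,50,1e-6),5,0); print(k[2], [np.ptp(P[k[1].ravel()==i],0) for i in (0,1)])
rect(*st,0.004,0.03,'stand base'); rect(*st,0.005,0.3,'stand all')
S=W[st]; 
# marker points: bright pixels above 60mm
gg=g[st]
m=(S[...,2]>0.05)&(gg>55); Q=S[m]; c=Q.mean(0); u,s,v=np.linalg.svd(Q-c,full_matrices=False); print('mk',m.sum(),c,v[0],s, np.degrees(np.arctan2(v[0][1],v[0][0])),np.degrees(np.arcsin(abs(v[0][2]))))
t=(Q-c)@v[0]; print(t.min(),t.max())
print(gg[m].min(),np.percentile(gg[S[...,2]>0.05],[5,20,40,60,80]))
E
```

```text
cradle all 1642 ((585.55078125, -194.3582000732422), (99.97786712646484, 103.95206451416016), 28.362722396850586)
cradle notches 215 ((574.8574829101562, -174.91285705566406), (80.34990692138672, 32.191219329833984), 28.20835304260254)
0.04354063925334406
[[ 0.5445195  -0.19140798  0.03555436]
 [ 0.6061647  -0.1584726   0.03616839]] [array([0.02176136, 0.03037082, 0.01721871]), array([0.02176257, 0.03133782, 0.01742204])]
stand base 1145 ((627.6182250976562, 176.05752563476562), (137.50177001953125, 171.30140686035156), 89.84272003173828)
stand all 2402 ((618.392578125, 162.4662628173828), (139.4514617919922, 69.92350769042969), 18.558334350585938)
mk 338 [0.59851051 0.1568604  0.09289323] [-0.73089431 -0.25876744 -0.6315322 ] [0.57781422 0.0750804  0.02935327] -160.50388725848484 39.16325607892132
-0.09656426169473142 0.056570703874812646
55.333333333333336 [ 7.41666667 17.66666667 26.66666667 42.33333333 65.66666667]
```

View pics/crop.png

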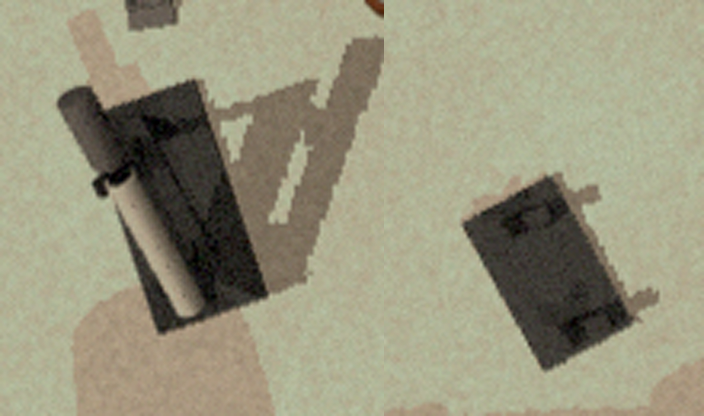

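```bash
cat >> h.py <<'E'
SC=np.array([.6184,.1625]);SH=np.radians(18.56);CC=np.array([.575,-.175]);CH=np.radians(28.2)
def stand_pt(s): # point on marker axis s m from butt
    x=-.055+s*np.cos(np.radians(40)); return np.array([*(SC+x*np.array([np.cos(SH),np.sin(SH)])),.05+s*np.sin(np.radians(40))])
def plan(g,yaw):
    st=bot.read_state(); T=rot(st['orientation']); d=T.T@(np.array(g)-[0,0,-.155]-st['tool_pos'])
    r=-(yaw-st['orientation'][2]); r=(r+np.pi/2)%np.pi-np.pi/2
    print('shift mm',(d*1000).round(1),'roll',round(r,3),'from',st['tool_pos'].round(4),st['orientation'].round(3))
E
python3 - <<'E'
from h import *
p=stand_pt(.135);print(p); plan(p,SH)
W=np.load('top0.npy')[195:290,150:230].reshape(-1,3)
r=W-[*SC,0]; x=r[:,0]*np.cos(SH)+r[:,1]*np.sin(SH); y=-r[:,0]*np.sin(SH)+r[:,1]*np.cos(SH)
m=(abs(y)<.012)&(W[:,2]>.13); print('cap top pts: x max',np.sort(x[m])[-8:],'z',np.sort(W[m,2])[-8:], 'y',y[m].mean())
print('expected end x if 0/10/15mm: top edge', [-.055+(.145+o)*.766-.01*.643 for o in(0,.01,.015)])
E
```

```text
[0.66429793 0.17791069 0.13677633]
shift mm [ 678.5 -512.7  112.9] roll 0.102 from [ 0.2582 -0.5692  0.4048] [3.142 0.    0.426]
cap top pts: x max [0.06243404 0.06297783 0.0631626  0.06359991 0.06364925 0.06412069
 0.06420002 0.06498512] z [0.15610949 0.15649354 0.15662651 0.1569242  0.15725776 0.15754388
 0.15783976 0.15843655] y -0.0011611370018001113
expected end x if 0/10/15mm: top edge [0.04963999999999999, 0.05730000000000001, 0.06112999999999998]
```

{"fn": "play_rows", "kwargs": {
  "targets": [
    [1, 680, -513, 0, 0.102],
    [1, 680, -513, 0, 0.102],
    [1, 680, -513, 0, 0.102],
    [1, 680, -513, 0, 0.102],
    [1, 680, -513, 0, 0.102],
    [1, 680, -513, 0, 0.102],
    [1, 680, -513, 0, 0.102],
    [1, 680, -513, 0, 0.102],
    [1, 680, -513, 0, 0.102],
    [1, 680, -513, 0, 0.102],
    [1, 680, -513, 0, 0.102],
    [1, 680, -513, 0, 0.102]
  ]
}}

```text
time_s: 2.0
tool_pos: [0.5458, -0.0402, 0.4051]
orientation: [3.141, -0.001, 0.324]
force: [0.4, -0.6, -0.8]
gripper_width: 0.0857
grasp_force: 0.0
```

```bash
python3 -c "
from h import *
plan(stand_pt(.135),SH)"
```

```text
shift mm [ 181.7 -169.1  113.4] roll 0.0 from [ 0.5458 -0.0402  0.4051] [ 3.141e+00 -1.000e-03  3.240e-01]
```

{"fn": "play_rows", "kwargs": {
  "targets": [
    [1, 180, -169, 0, 0],
    [1, 180, -169, 0, 0],
    [1, 180, -169, 0, 0],
    [1, 180, -169, 0, 0],
    [1, 180, -169, 0, 0],
    [1, 180, -169, 0, 0],
    [1, 180, -169, 0, 0],
    [1, 180, -169, 0, 0]
  ]
}}

```text
time_s: 2.8
tool_pos: [0.6617, 0.1744, 0.4044]
orientation: [3.141, 0.001, 0.323]
force: [0.6, -0.7, 1.0]
gripper_width: 0.0854
grasp_force: 0.0
```

```bash
python3 - <<'E'
from h import *
plan(stand_pt(.135),SH)
im,W=cloud('scene'); cv2.imwrite('pics/s1.png',cv2.resize(im[150:350,270:470],None,fx=3,fy=3,interpolation=cv2.INTER_CUBIC)[...,::-1])
E
```

```text
shift mm [  3.7  -2.5 112.7] roll -0.001 from [0.6617 0.1744 0.4044] [3.141e+00 1.000e-03 3.230e-01]
```

View pics/s1.png

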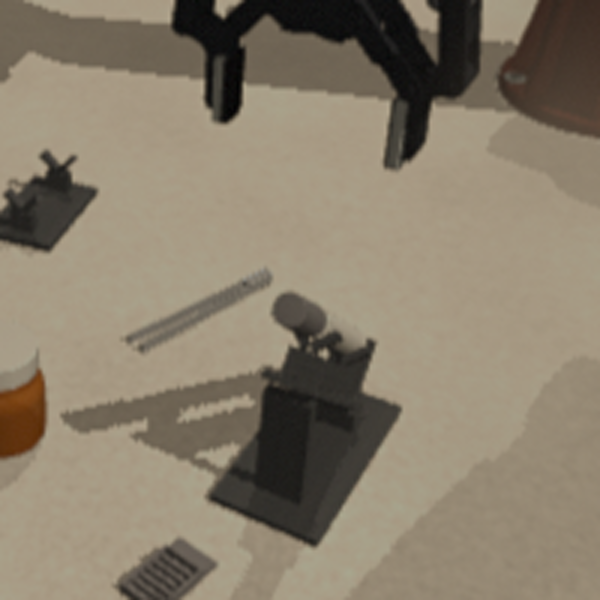

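The cap end is at crop (295,308), with the neck gap showing near (325,340). The open gripper straddles it from above and lines up, so I'll descend and grip.

{"fn": "play_rows", "kwargs": {
  "targets": [
    [1, 3, -2, 40, 0],
    [1, 3, -2, 80, 0],
    [1, 3, -2, 112, 0],
    [1, 3, -2, 112, 0],
    [1, 3, -2, 112, 0]
  ]
}}

```text
time_s: 3.35
tool_pos: [0.664, 0.1769, 0.2929]
orientation: [-3.142, 0.001, 0.322]
force: [1.0, -0.5, 0.1]
gripper_width: 0.0853
grasp_force: 0.0
```

{"fn": "play_rows", "kwargs": {
  "targets": [
    [0, 0, 0, 0, 0],
    [0, 0, 0, 0, 0],
    [0, 0, 0, 0, 0],
    [0, 0, 0, 0, 0],
    [0, 0, 0, 0, 0],
    [0, 0, 0, 0, 0],
    [0, 0, 0, 0, 0],
    [0, 0, 0, 0, 0],
    [0, 0, 0, 0, 0],
    [0, 0, 0, 0, 0]
  ],
  "grip_force": 35
}}

```text
time_s: 4.35
tool_pos: [0.6645, 0.1788, 0.2937]
orientation: [-3.14, -0.002, 0.324]
force: [0.2, 5.0, 5.5]
gripper_width: 0.0189
grasp_force: 34.5
```

```bash
python3 -c "
from h import *
plan(stand_pt(.135),SH);plan(stand_pt(.120),SH);print(bot.read_state()['force'])"
```

```text
shift mm [-0.5  0.8  1.9] roll -0.0 from [0.6645 0.1788 0.2937] [-3.14e+00 -2.00e-03  3.24e-01]
shift mm [-12.    0.8  11.6] roll -0.0 from [0.6645 0.1788 0.2937] [-3.14e+00 -2.00e-03  3.24e-01]
[0.23102518 5.02365538 5.46490905]
```

{"fn": "play_rows", "kwargs": {
  "targets": [
    [0, -2, -1, 2, 0],
    [0, -4, -1, 3.5, 0],
    [0, -6, -1, 5, 0],
    [0, -7, -1, 6, 0],
    [0, -7, -1, 6, 0]
  ]
}}

```text
time_s: 4.85
tool_pos: [0.6577, 0.177, 0.2879]
orientation: [3.142, -0.002, 0.324]
force: [-0.4, 3.7, 5.3]
gripper_width: 0.019
grasp_force: 34.5
```

{"fn": "play_rows", "kwargs": {
  "targets": [
    [0, -1.5, 0, 1.5, 0],
    [0, -2, 0, 2, 0],
    [0, -2, 0, 2, 0]
  ]
}}

```text
time_s: 5.15
tool_pos: [0.6563, 0.1765, 0.2869]
orientation: [3.141, -0.004, 0.324]
force: [0.3, 3.6, 6.8]
gripper_width: 0.0189
grasp_force: 34.7
```

{"fn": "play_rows", "kwargs": {
  "targets": [
    [0, -1.2, 0, 1, 0],
    [0, -2.3, 0, 2, 0],
    [0, -2.3, 0, 2, 0]
  ]
}}

```text
time_s: 5.45
tool_pos: [0.6554, 0.1762, 0.2869]
orientation: [3.141, -0.01, 0.324]
force: [2.0, 5.2, 10.8]
gripper_width: 0.019
grasp_force: 34.8
```

{"fn": "play_rows", "kwargs": {
  "targets": [
    [0, -1.2, 0, 1, 0],
    [0, -2.3, 0, 2, 0],
    [0, -2.3, 0, 2, 0]
  ]
}}

```text
time_s: 5.75
tool_pos: [0.6545, 0.176, 0.2868]
orientation: [3.141, -0.016, 0.323]
force: [4.9, 5.6, 12.9]
gripper_width: 0.0191
grasp_force: 35.0
```

```bash
python3 -c "
from h import *
plan(stand_pt(.135),SH);print(bot.read_state()['force'])"
```

```text
shift mm [ 9.9  1.3 -4.8] roll -0.001 from [0.6545 0.176  0.2868] [ 3.141 -0.016  0.323]
[ 4.92657256  5.56397248 12.86236405]
```

```bash
python3 - <<'E'
from h import *
im,W=cloud('scene'); cv2.imwrite('pics/s2.png',np.clip(cv2.resize(im[230:310,330:430],None,fx=7,fy=7,interpolation=cv2.INTER_CUBIC)[...,::-1].astype(float)*1.5,0,255))
E
```

```text
[ WARN:0@1.395] global loadsave.cpp:1063 imwrite_ Unsupported depth image for selected encoder is fallbacked to CV_8U.
```

View pics/s2.png

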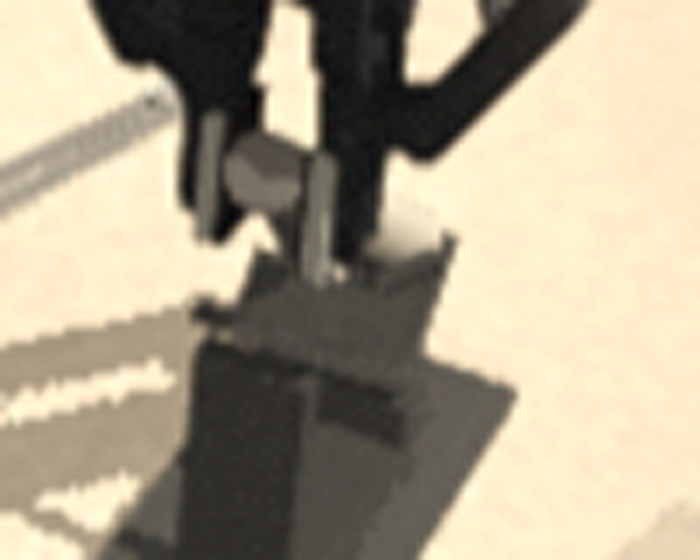

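{"fn": "play_rows", "kwargs": {
  "targets": [
    [0.5, 2, 0, -2, 0],
    [0.5, 12, 1, -10, 0],
    [0.5, 12, 1, -18, 0],
    [0.5, 12, 1, -18, 0]
  ]
}}

```text
time_s: 6.2
tool_pos: [0.6629, 0.177, 0.299]
orientation: [3.14, -0.0, 0.324]
force: [0.7, -1.0, 0.9]
gripper_width: 0.0426
grasp_force: 0.0
```

```bash
python3 - <<'E'
from h import *
for n in ('top','scene'):
    im,W=cloud(n)
    r=W-[*SC,0]; x=r[...,0]*np.cos(SH)+r[...,1]*np.sin(SH); y=-r[...,0]*np.sin(SH)+r[...,1]*np.cos(SH);z=W[...,2]
    c,s=np.cos(np.radians(40)),np.sin(np.radians(40))
    a=(x+.055)*c+(z-.05)*s; p=-(x+.055)*s+(z-.05)*c
    m=(abs(y)<.009)&(abs(p)<.011)&(a>.085)
    print(n,m.sum(),'axial hist',np.histogram(a[m]*1000,np.arange(85,170,5)),'max',np.sort(a[m])[-6:]); 
    m0=np.load(f'{n}0.npy');r=m0-[*SC,0]; x=r[...,0]*np.cos(SH)+r[...,1]*np.sin(SH);y=-r[...,0]*np.sin(SH)+r[...,1]*np.cos(SH);z=m0[...,2];a=(x+.055)*c+(z-.05)*s; p=-(x+.055)*s+(z-.05)*c
    m=(abs(y)<.009)&(abs(p)<.011)&(a>.085);print(' before',m.sum(),np.histogram(a[m]*1000,np.arange(85,170,5))[0],np.sort(a[m])[-6:])
plan(stand_pt(.137)+[0,0,.006],SH)
E
```

```text
top 111 axial hist (array([19, 16, 14, 13,  9, 12, 12, 11,  5,  0,  0,  0,  0,  0,  0,  0]), array([ 85,  90,  95, 100, 105, 110, 115, 120, 125, 130, 135, 140, 145,
       150, 155, 160, 165])) max [0.12447162 0.12516077 0.12527403 0.12645123 0.12690548 0.12804518]
 before 275 [19 24 36 17 13 15 12 12 17 11 11 16 16 56  0  0] [0.152271   0.15227161 0.15259697 0.15275698 0.15287092 0.15361951]
scene 130 axial hist (array([ 1,  1, 17,  2,  1,  4,  1,  2,  3,  3,  8, 87,  0,  0,  0,  0]), array([ 85,  90,  95, 100, 105, 110, 115, 120, 125, 130, 135, 140, 145,
       150, 155, 160, 165])) max [0.14346635 0.14369198 0.14370231 0.14371608 0.14389451 0.14416111]
 before 139 [ 1  4 20  0  0  5  0  1  5  1  2  5  3 91  1  0] [0.15432093 0.15439305 0.15453938 0.15488895 0.15493268 0.15514228]
shift mm [ 3.7 -0.1 -1.1] roll -0.0 from [0.6623 0.1771 0.298 ] [3.141e+00 2.000e-03 3.240e-01]
```

{"fn": "play_rows", "kwargs": {
  "targets": [
    [0, 3, 0, -1, 0],
    [0, 3, 0, -1, 0],
    [0, 3, 0, -1, 0],
    [0, 3, 0, -1, 0],
    [0, 3, 0, -1, 0],
    [0, 3, 0, -1, 0]
  ]
}}

```text
time_s: 6.9
tool_pos: [0.6653, 0.1788, 0.2996]
orientation: [-3.141, 0.001, 0.324]
force: [-2.0, 1.2, 1.3]
gripper_width: 0.0185
grasp_force: 34.1
```

{"fn": "play_rows", "kwargs": {
  "targets": [
    [0, -1.5, -0.5, 1.3, 0],
    [0, -3, -0.5, 2.5, 0],
    [0, -3, -0.5, 2.5, 0]
  ]
}}

```text
time_s: 7.2
tool_pos: [0.6639, 0.1785, 0.2995]
orientation: [3.141, -0.007, 0.324]
force: [2.7, 3.7, 4.3]
gripper_width: 0.0186
grasp_force: 34.4
```

{"fn": "play_rows", "kwargs": {
  "targets": [
    [0, -1.2, 0, 1, 0],
    [0, -2.3, 0, 2, 0],
    [0, -2.3, 0, 2, 0]
  ]
}}

```text
time_s: 7.5
tool_pos: [0.663, 0.1782, 0.2994]
orientation: [3.141, -0.013, 0.323]
force: [4.6, 4.9, 8.1]
gripper_width: 0.0188
grasp_force: 34.7
```

{"fn": "play_rows", "kwargs": {
  "targets": [
    [0, -1.2, 0, 1, 0],
    [0, -2.5, 0, 2, 0],
    [0, -4, 0, 3.3, 0],
    [0, -4, 0, 3.3, 0]
  ],
  "grip_force": 60
}}

```text
time_s: 7.9
tool_pos: [0.6614, 0.1777, 0.2995]
orientation: [3.141, -0.023, 0.323]
force: [8.9, 7.2, 11.2]
gripper_width: 0.0175
grasp_force: 58.6
```

```bash
python3 - <<'E'
from h import *
print(bot.read_state()['torque'])
n='scene'; im,W=cloud(n)
r=W-[*SC,0]; x=r[...,0]*np.cos(SH)+r[...,1]*np.sin(SH); y=-r[...,0]*np.sin(SH)+r[...,1]*np.cos(SH);z=W[...,2]
c,s=np.cos(np.radians(40)),np.sin(np.radians(40))
a=(x+.055)*c+(z-.05)*s; p=-(x+.055)*s+(z-.05)*c
m=(abs(y)<.009)&(abs(p)<.011)&(a>.13);print(np.median(a[m]),m.sum())
cv2.imwrite('pics/s3.png',np.clip(cv2.resize(im[230:310,330:430],None,fx=7,fy=7,interpolation=cv2.INTER_CUBIC)[...,::-1].astype(float)*1.5,0,255).astype(np.uint8))
E
```

```text
[ 1.07460909 -1.2676612  -0.04752349]
0.1420435464049949 140
```

{"fn": "play_rows", "kwargs": {
  "targets": [
    [0.9, 4, 0, -3, 0],
    [0.9, 5, 0, -4, 0],
    [0.9, 5, 0, -4, 0],
    [0.9, 5, 0, -45, 0],
    [0.9, -20, 0, -45, 0],
    [0.9, -38, 0, -45, 0],
    [0.9, -38, 0, -45, 0],
    [0.9, -38, 0, -45, 0]
  ]
}}

```text
time_s: 8.75
tool_pos: [0.62, 0.1636, 0.3354]
orientation: [-3.141, 0.002, 0.323]
force: [0.9, -0.0, 0.2]
gripper_width: 0.0771
grasp_force: 0.0
```

```bash
python3 - <<'E'
from h import *
for n in ('top','scene'):
    im,W=cloud(n)
    r=W-[*SC,0]; x=r[...,0]*np.cos(SH)+r[...,1]*np.sin(SH); y=-r[...,0]*np.sin(SH)+r[...,1]*np.cos(SH);z=W[...,2]
    c,s=np.cos(np.radians(40)),np.sin(np.radians(40))
    a=(x+.055)*c+(z-.05)*s; p=-(x+.055)*s+(z-.05)*c
    m=(abs(y)<.013)&(abs(p)<.013)&(a>0);h=[(lo,int(k.sum()),(np.median(y[k])*1000).round(1),(np.max(p[k])*1000).round(1)) for lo in range(0,150,15) for k in [m&(a>lo/1e3)&(a<(lo+15)/1e3)] if k.sum()]
    print(n,h,np.sort(a[m])[-3:])
plan(stand_pt(.074),SH)
E
```

```text
top [(0, 79, np.float64(-1.5), np.float64(13.0)), (15, 77, np.float64(-4.3), np.float64(12.7)), (30, 71, np.float64(-1.9), np.float64(13.0)), (45, 70, np.float64(-2.7), np.float64(12.7)), (60, 54, np.float64(-1.4), np.float64(12.8)), (75, 3, np.float64(4.3), np.float64(9.8)), (105, 1, np.float64(-9.2), np.float64(3.6)), (120, 56, np.float64(-5.4), np.float64(12.9)), (135, 86, np.float64(-0.5), np.float64(12.4))] [0.14176093 0.14200177 0.14213287]
scene [(0, 16, np.float64(10.0), np.float64(10.5)), (15, 48, np.float64(7.7), np.float64(9.9)), (30, 15, np.float64(10.4), np.float64(8.7)), (45, 21, np.float64(10.3), np.float64(10.7)), (60, 9, np.float64(10.6), np.float64(9.3)), (75, 13, np.float64(10.2), np.float64(10.2)), (90, 53, np.float64(8.2), np.float64(8.6)), (105, 27, np.float64(11.1), np.float64(11.4)), (120, 29, np.float64(10.9), np.float64(10.9)), (135, 121, np.float64(4.1), np.float64(10.8))] [0.1440636  0.14433178 0.14454106]
shift mm [-1.   0.5 83.5] roll -0.0 from [0.6208 0.1639 0.336 ] [-3.142e+00  1.000e-03  3.240e-01]
```

{"fn": "play_rows", "kwargs": {
  "targets": [
    [0.9, -1, 0, 40, 0],
    [0.9, -1, 0, 70, 0],
    [0.9, -1, 0, 80, 0],
    [0.9, -1, 0, 80, 0],
    [0.9, -1, 0, 80, 0]
  ]
}}

```text
time_s: 9.35
tool_pos: [0.6205, 0.1638, 0.2579]
orientation: [3.141, -0.002, 0.324]
force: [0.2, -0.2, 0.4]
gripper_width: 0.077
grasp_force: 0.0
```

{"fn": "play_rows", "kwargs": {
  "targets": [
    [0, 0, 0, 0, 0],
    [0, 0, 0, 0, 0],
    [0, 0, 0, 0, 0],
    [0, 0, 0, 0, 0],
    [0, 0, 0, 0, 0],
    [0, 0, 0, 0, 0],
    [0, 0, 0, 0, 0],
    [0, 0, 0, 0, 0],
    [0, 0, 0, 0, 0]
  ],
  "grip_force": 25
}}

```text
time_s: 10.25
tool_pos: [0.62, 0.1645, 0.2587]
orientation: [-3.14, -0.002, 0.324]
force: [-2.2, 2.4, 6.4]
gripper_width: 0.0269
grasp_force: 24.2
```

{"fn": "play_rows", "kwargs": {
  "targets": [
    [0.6, 0, 0, 0, 0],
    [0.6, 0, 0, 0, 0],
    [0.6, 0, 0, 0, 0],
    [0.6, -9, 0, 0, 0],
    [0.6, -9, 0, 7, 0],
    [0.6, -9, 0, 7, 0]
  ]
}}

```text
time_s: 10.85
tool_pos: [0.61, 0.1604, 0.2483]
orientation: [-3.141, 0.003, 0.324]
force: [-0.1, -0.6, 0.1]
gripper_width: 0.0512
grasp_force: 0.0
```

```bash
python3 -c "
from h import *
plan(stand_pt(.062),SH);print(bot.read_state()['gripper_width'])"
```

```text
shift mm [1.1 0.7 3.4] roll -0.0 from [0.61   0.1604 0.2483] [-3.141e+00  3.000e-03  3.240e-01]
0.051158519625743255
```

{"fn": "play_rows", "kwargs": {
  "targets": [
    [0, 0, -0.5, 0, 0],
    [0, 0, -0.5, 0, 0],
    [0, 0, -0.5, 0, 0],
    [0, 0, -0.5, 0, 0],
    [0, 0, -0.5, 0, 0],
    [0, 0, -0.5, 0, 0],
    [0, 0, -0.5, 0, 0]
  ],
  "grip_force": 30
}}

```text
time_s: 11.55
tool_pos: [0.6109, 0.1616, 0.2501]
orientation: [-3.141, -0.0, 0.324]
force: [-0.6, 3.1, 1.8]
gripper_width: 0.0168
grasp_force: 29.3
```

```bash
python3 - <<'E'
from h import *
plan(stand_pt(.062),SH);print(bot.read_state()['gripper_width'])
im,W=cloud('scene')
cv2.imwrite('pics/s3.png',np.clip(cv2.resize(im[220:310,330:430],None,fx=6,fy=6,interpolation=cv2.INTER_CUBIC)[...,::-1].astype(float)*1.5,0,255).astype(np.uint8))
E
```

```text
shift mm [-0.1  1.5  5.2] roll -0.0 from [0.6109 0.1616 0.2501] [-3.141 -0.     0.324]
0.016789160668698816
```

View pics/s3.png

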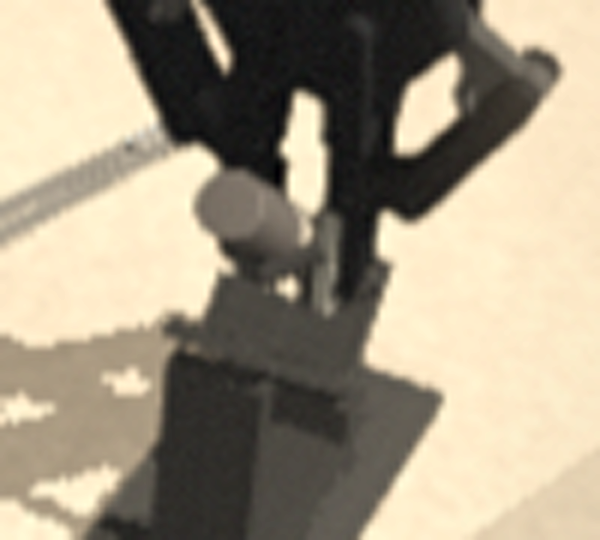

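The cap now sits flush against the barrel and the fingers hold the barrel between the notches (18 mm class width). I'll lift it.

{"fn": "play_rows", "kwargs": {
  "targets": [
    [0, 0, 0, -5, 0],
    [0, 2, 0, -20, 0],
    [0, 5, 0, -50, 0],
    [0, 5, 0, -80, 0],
    [0, 5, 0, -110, 0],
    [0, 5, 0, -110, 0]
  ],
  "grip_force": 40
}}

```text
time_s: 12.2
tool_pos: [0.618, 0.1628, 0.3676]
orientation: [3.139, -0.013, 0.324]
force: [0.6, 0.4, -0.2]
gripper_width: 0.0166
grasp_force: 39.0
```

```bash
python3 - <<'E'
from h import *
st=bot.read_state();g=st['tool_pos']-[0,0,.155];print(st['gripper_width'],st['force'])
im,W=cloud('scene'); R=W-g; yaw=st['orientation'][2]
x=R[...,0]*np.cos(yaw)+R[...,1]*np.sin(yaw); y=-R[...,0]*np.sin(yaw)+R[...,1]*np.cos(yaw); z=R[...,2]
m=(abs(y)<.011)&(x>.02)&(x<.1)&(z>-.08)&(z<.1)
print(m.sum()); P=np.c_[x[m],y[m],z[m]]*1000; print(P.min(0),P.max(0),P.mean(0))
e=P[P[:,0]>np.percentile(P[:,0],50)];print(np.median(e,0))
im=cv2.resize(im[150:300,320:470],None,fx=4,fy=4,interpolation=cv2.INTER_CUBIC)
cv2.imwrite('pics/s4.png',np.clip(im[...,::-1].astype(float)*1.5,0,255).astype(np.uint8))
plan([*CC,.17],CH)
E
```

```text
0.016641389749592377 [ 0.59973902  0.41450855 -0.19437629]
336
[ 20.0279207  -10.92978705   2.21660476] [67.15587685 10.9921745  88.82094388] [47.78752505  3.07075439 42.27259731]
[60.84033313  2.24371551 46.72399829]
shift mm [-147.6  306.7   39.1] roll -0.169 from [0.6171 0.1626 0.3646] [ 3.139 -0.008  0.324]
```

View pics/s4.png

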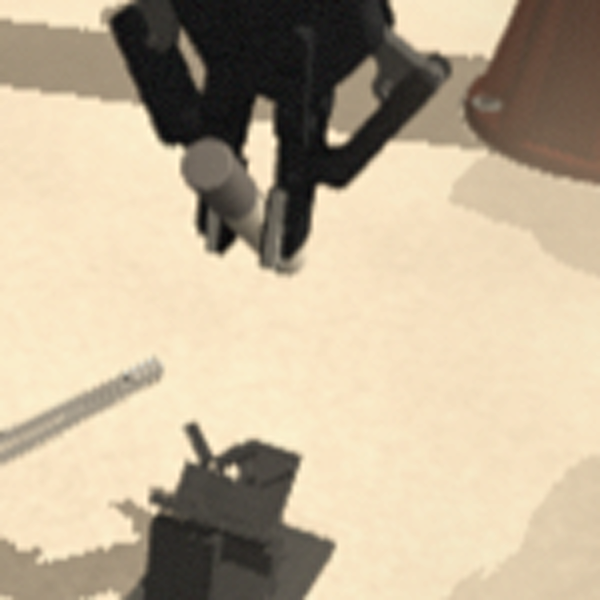

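The marker is held and still at about 40°, cap up, with the stand empty. I'll carry it over the rest.

{"fn": "play_rows", "kwargs": {
  "targets": [
    [0, -40, 80, 0, -0.05],
    [0, -90, 180, 0, -0.1],
    [0, -147, 306, 0, -0.169],
    [0, -147, 306, 0, -0.169],
    [0, -147, 306, 0, -0.169],
    [0, -147, 306, 0, -0.169],
    [0, -147, 306, 0, -0.169],
    [0, -147, 306, 0, -0.169],
    [0, -147, 306, 0, -0.169],
    [0, -147, 306, 0, -0.169],
    [0, -147, 306, 0, -0.169],
    [0, -147, 306, 0, -0.169]
  ]
}}

```text
time_s: 13.45
tool_pos: [0.5738, -0.1727, 0.3597]
orientation: [-3.141, 0.0, 0.495]
force: [0.1, 0.3, 0.5]
gripper_width: 0.0166
grasp_force: 39.3
```

```bash
python3 - <<'E'
from h import *
d=np.array([np.cos(CH),np.sin(CH)])
plan([*(CC+.002*d),.095],CH)
st=bot.read_state();g=st['tool_pos']-[0,0,.155];yaw=st['orientation'][2]
for n in('scene','top'):
  im,W=cloud(n); R=W-g
  x=R[...,0]*np.cos(yaw)+R[...,1]*np.sin(yaw); y=-R[...,0]*np.sin(yaw)+R[...,1]*np.cos(yaw); z=R[...,2]
  for nm,m in (('cap',(abs(y)<.013)&(x>.045)&(x<.1)&(z>.02)&(z<.07)),('butt',(abs(y)<.013)&(x<-.02)&(x>-.07)&(z>-.07)&(z<0))):
    P=np.c_[x[m],y[m],z[m]]*1000; print(n,nm,m.sum(),P.size and (np.percentile(P,[2,50,98],axis=0).round(1)))
E
```

```text
shift mm [  2.    2.6 109.7] roll 0.003 from [ 0.5738 -0.1727  0.3597] [-3.141  0.     0.495]
scene cap 113 [[45.9 -7.3 24.8]
 [58.   4.  42.9]
 [66.5 10.6 53. ]]
scene butt 46 [[-49.6  -1.9 -48.7]
 [-34.9   7.  -38.5]
 [-21.5  10.2 -24.9]]
top cap 197 [[45.2 -9.3 41.4]
 [54.4  0.1 49.2]
 [63.1  8.7 55.3]]
top butt 0 0
```

{"fn": "play_rows", "kwargs": {
  "targets": [
    [0, 2, 2.5, 30, 0.003],
    [0, 2, 2.5, 70, 0.003],
    [0, 2, 2.5, 100, 0.003],
    [0, 2, 2.5, 110, 0.003],
    [0, 2, 2.5, 110, 0.003]
  ],
  "grip_force": 25
}}

```text
time_s: 14.05
tool_pos: [0.5759, -0.1746, 0.248]
orientation: [-3.138, 0.003, 0.49]
force: [0.6, 0.4, -0.4]
gripper_width: 0.0168
grasp_force: 39.3
```

{"fn": "play_rows", "kwargs": {
  "targets": [
    [0, 0, 0, 4, 0],
    [0, 0, 0, 8, 0],
    [0, 0, 0, 12, 0],
    [0, 0, 0, 12, 0]
  ]
}}

```text
time_s: 14.45
tool_pos: [0.5767, -0.1753, 0.2382]
orientation: [3.141, -0.0, 0.49]
force: [-0.1, -0.0, -0.6]
gripper_width: 0.0168
grasp_force: 39.3
```

{"fn": "play_rows", "kwargs": {
  "targets": [
    [0, 0, 0, 3, 0],
    [0, 0, 0, 6, 0],
    [0, 0, 0, 6, 0]
  ]
}}

```text
time_s: 14.75
tool_pos: [0.5765, -0.1751, 0.2327]
orientation: [-3.14, 0.001, 0.49]
force: [-2.9, 1.7, 5.5]
gripper_width: 0.0167
grasp_force: 39.8
```

{"fn": "play_rows", "kwargs": {
  "targets": [
    [0, 0, 0, 3, 0],
    [0, 0, 0, 6, 0],
    [0, 0, 0, 6, 0]
  ]
}}

```text
time_s: 15.05
tool_pos: [0.5769, -0.1747, 0.2271]
orientation: [-3.14, -0.0, 0.489]
force: [-1.9, 3.2, 5.7]
gripper_width: 0.0168
grasp_force: 39.6
```

{"fn": "play_rows", "kwargs": {
  "targets": [
    [0, 0, 0, 3, 0],
    [0, 0, 0, 6, 0],
    [0, 0, 0, 9, 0],
    [0, 0, 0, 12, 0],
    [0, 0, 0, 12, 0]
  ]
}}

```text
time_s: 15.55
tool_pos: [0.5776, -0.1743, 0.2158]
orientation: [-3.14, -0.003, 0.489]
force: [-0.3, 5.1, 8.5]
gripper_width: 0.0168
grasp_force: 39.2
```

{"fn": "play_rows", "kwargs": {
  "targets": [
    [0, 0, 0, 3, 0],
    [0, 0, 0, 6, 0],
    [0, 0, 0, 8, 0],
    [0, 0, 0, 8, 0]
  ]
}}

```text
time_s: 15.95
tool_pos: [0.5781, -0.174, 0.2079]
orientation: [-3.141, -0.005, 0.488]
force: [0.6, 6.4, 7.2]
gripper_width: 0.0165
grasp_force: 38.8
```

```bash
python3 - <<'E'
from h import *
st=bot.read_state();g=np.array([*CC,0]);yaw=CH;print(st['tool_pos'])
for n in('scene','top'):
  im,W=cloud(n); R=W-g
  x=R[...,0]*np.cos(yaw)+R[...,1]*np.sin(yaw); y=-R[...,0]*np.sin(yaw)+R[...,1]*np.cos(yaw); z=R[...,2]
  for lo in range(-90,90,15):
    m=(abs(y)<.011)&(x>lo/1e3)&(x<(lo+15)/1e3)&(z>.035)&(z<.1)
    if m.sum()>4: print(n,lo,m.sum(),'y',(np.median(y[m])*1e3).round(1),'z',(np.percentile(z[m],95)*1e3).round(1),'xr',(x[m].min()*1e3).round(),(x[m].max()*1e3).round())
im=cv2.resize(bot.camera('scene')[0][170:250,240:340],None,fx=6,fy=6,interpolation=cv2.INTER_CUBIC)
cv2.imwrite('pics/s5.png',np.clip(im[...,::-1].astype(float)*1.5,0,255).astype(np.uint8))
E
```

```text
[ 0.57807274 -0.17404899  0.20794503]
scene -60 5 y 9.5 z 39.1 xr -58.0 -46.0
scene -45 6 y 9.7 z 45.9 xr -42.0 -31.0
scene -15 12 y -10.1 z 93.7 xr -9.0 -1.0
scene 0 36 y -8.7 z 97.9 xr 0.0 15.0
scene 15 48 y 6.6 z 94.5 xr 15.0 28.0
scene 30 32 y 4.9 z 73.8 xr 30.0 44.0
scene 45 26 y 7.0 z 78.3 xr 45.0 59.0
scene 60 31 y 6.0 z 83.7 xr 60.0 75.0
scene 75 51 y 0.2 z 83.8 xr 76.0 82.0
top 15 22 y 3.3 z 71.6 xr 21.0 30.0
top 30 98 y 0.7 z 76.8 xr 30.0 45.0
top 45 91 y -0.8 z 80.9 xr 45.0 60.0
top 60 95 y -1.1 z 85.6 xr 60.0 75.0
top 75 26 y -1.7 z 81.9 xr 75.0 79.0
```

View pics/s5.png

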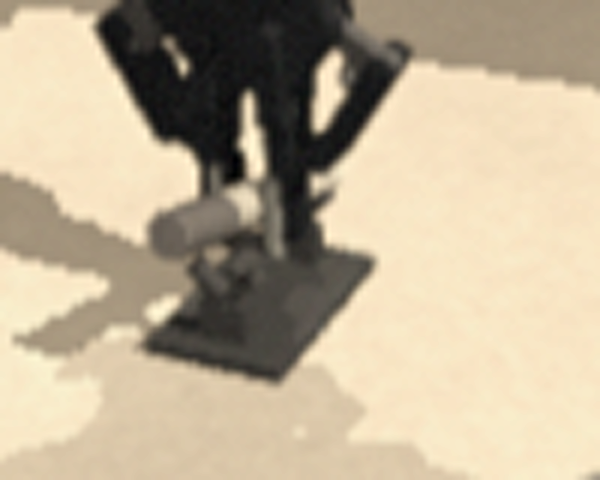

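{"fn": "play_rows", "kwargs": {
  "targets": [
    [0, 0, -0.5, 3, 0],
    [0, 0, -1, 6, 0],
    [0, 0, -1, 8, 0],
    [0, 0, -1, 8, 0]
  ]
}}

```text
time_s: 16.5
tool_pos: [0.5781, -0.1734, 0.2002]
orientation: [3.141, -0.006, 0.488]
force: [2.6, 6.9, 6.9]
gripper_width: 0.0167
grasp_force: 38.7
```

{"fn": "play_rows", "kwargs": {
  "targets": [
    [0, 0, 0, 2, 0],
    [0, 0, 0, 3, 0],
    [0, 0, 0, 3, 0]
  ]
}}

```text
time_s: 16.8
tool_pos: [0.578, -0.1734, 0.1973]
orientation: [3.141, -0.005, 0.488]
force: [1.6, 6.6, 8.5]
gripper_width: 0.0167
grasp_force: 38.8
```

```bash
cat > m.py <<'E'
from h import *
st=bot.read_state();g=np.array([*CC,0]);yaw=CH;print(st['tool_pos'],st['force'])
for n in('scene','top'):
  im,W=cloud(n); R=W-g
  x=R[...,0]*np.cos(yaw)+R[...,1]*np.sin(yaw); y=-R[...,0]*np.sin(yaw)+R[...,1]*np.cos(yaw); z=R[...,2]
  for lo in range(-90,90,15):
    m=(abs(y)<.013)&(x>lo/1e3)&(x<(lo+15)/1e3)&(z>.044)&(z<.1)
    if m.sum()>4: print(n,lo,m.sum(),'y',(np.median(y[m])*1e3).round(1),'z',(np.percentile(z[m],95)*1e3).round(1),'xr',(x[m].min()*1e3).round(),(x[m].max()*1e3).round())
E
python3 m.py
```

```text
[ 0.57804968 -0.17336099  0.19729677] [1.55051583 6.55158703 8.46316139]
scene -15 18 y -9.6 z 84.1 xr -6.0 -0.0
scene 0 54 y -8.3 z 91.4 xr 0.0 15.0
scene 15 87 y -0.6 z 99.0 xr 15.0 30.0
scene 30 21 y 4.7 z 57.3 xr 31.0 44.0
scene 45 32 y 6.1 z 58.3 xr 45.0 59.0
scene 60 30 y 6.1 z 59.4 xr 61.0 74.0
scene 75 59 y 1.2 z 59.7 xr 75.0 88.0
top 15 19 y 2.9 z 56.6 xr 23.0 30.0
top 30 87 y -0.3 z 59.1 xr 30.0 45.0
top 45 93 y -0.9 z 60.8 xr 45.0 60.0
top 60 93 y -0.9 z 61.4 xr 60.0 75.0
top 75 42 y -0.8 z 62.6 xr 75.0 82.0
```

{"fn": "play_rows", "kwargs": {
  "targets": [
    [0, 0, 0, 1.5, 0],
    [0, 0, 0, 3, 0],
    [0, 0, 0, 3, 0]
  ]
}}

```text
time_s: 17.2
tool_pos: [0.5781, -0.1733, 0.1951]
orientation: [-3.142, -0.005, 0.488]
force: [-0.3, 8.3, 11.6]
gripper_width: 0.0167
grasp_force: 39.5
```

{"fn": "play_rows", "kwargs": {
  "targets": [
    [0, 0, 0, 1, 0],
    [0, 0, 0, 2, 0],
    [0, 0, 0, 2, 0]
  ]
}}

```text
time_s: 17.5
tool_pos: [0.5783, -0.1734, 0.1948]
orientation: [-3.141, -0.005, 0.488]
force: [-3.4, 8.3, 21.9]
gripper_width: 0.0166
grasp_force: 40.4
```

```bash
python3 m.py | grep -v scene
```

```text
[ 0.57831458 -0.17335897  0.19481817] [-3.39290694  8.25304383 21.93201352]
top 15 17 y 3.9 z 53.5 xr 23.0 30.0
top 30 82 y -0.6 z 54.6 xr 30.0 45.0
top 45 93 y -0.8 z 56.0 xr 45.0 60.0
top 60 93 y -1.1 z 56.2 xr 60.0 75.0
top 75 42 y -1.0 z 56.1 xr 75.0 82.0
```

Firm contact on both notches. I'll ease the load, release, and retreat.

{"fn": "play_rows", "kwargs": {
  "targets": [
    [0, 0, 0, -1.5, 0],
    [0, 0, 0, -1.5, 0],
    [0.5, 0, 0, -1.5, 0],
    [0.5, 0, 0, -1.5, 0],
    [0.6, 0, 0, -1.5, 0],
    [0.6, 0, 0, -1.5, 0],
    [0.6, 0, 0, -40, 0],
    [0.6, 0, 0, -90, 0],
    [0.6, 0, 0, -140, 0],
    [0.6, -60, 60, -180, 0],
    [0.6, -100, 100, -180, 0],
    [0.6, -100, 100, -180, 0]
  ]
}}

```text
time_s: 18.8
tool_pos: [0.5346, -0.3111, 0.3714]
orientation: [3.139, -0.001, 0.491]
force: [0.1, -1.3, -0.4]
gripper_width: 0.0513
grasp_force: 0.0
```

```bash
python3 m.py; python3 - <<'E'
from h import *
ims=[cv2.resize(bot.camera(n)[0][r],(400,320),interpolation=cv2.INTER_CUBIC) for n,r in(('scene',np.s_[170:250,240:340]),('top',np.s_[225:305,320:420]))]
cv2.imwrite('pics/s6.png',np.clip(np.hstack(ims)[...,::-1].astype(float)*1.5,0,255).astype(np.uint8))
E
```

```text
[ 0.5345546  -0.31106335  0.37144592] [ 0.12950661 -1.28480263 -0.41203505]
scene -60 16 y 5.2 z 50.4 xr -60.0 -46.0
scene -45 15 y 4.8 z 50.0 xr -45.0 -30.0
scene -30 21 y 6.9 z 51.1 xr -29.0 -15.0
scene -15 19 y 5.5 z 50.8 xr -14.0 -0.0
scene 0 20 y 4.7 z 50.7 xr 1.0 14.0
scene 15 23 y 6.7 z 51.5 xr 16.0 29.0
scene 30 24 y 5.5 z 51.9 xr 31.0 45.0
scene 45 25 y 6.1 z 53.2 xr 45.0 60.0
scene 60 33 y 5.9 z 53.3 xr 60.0 74.0
scene 75 36 y 3.5 z 52.8 xr 76.0 88.0
top -75 14 y 0.0 z 51.0 xr -62.0 -60.0
top -60 75 y 0.7 z 51.7 xr -60.0 -45.0
top -45 77 y 0.7 z 52.0 xr -45.0 -30.0
top -30 79 y 0.8 z 52.0 xr -30.0 -15.0
top -15 78 y 0.5 z 52.4 xr -15.0 -0.0
top 0 75 y 0.6 z 52.6 xr 0.0 15.0
top 15 82 y 0.7 z 53.5 xr 15.0 30.0
top 30 84 y 0.9 z 53.3 xr 30.0 45.0
top 45 89 y 1.3 z 54.2 xr 45.0 60.0
top 60 92 y 0.7 z 54.7 xr 60.0 75.0
top 75 40 y 0.3 z 55.0 xr 75.0 82.0
```

View pics/s6.png

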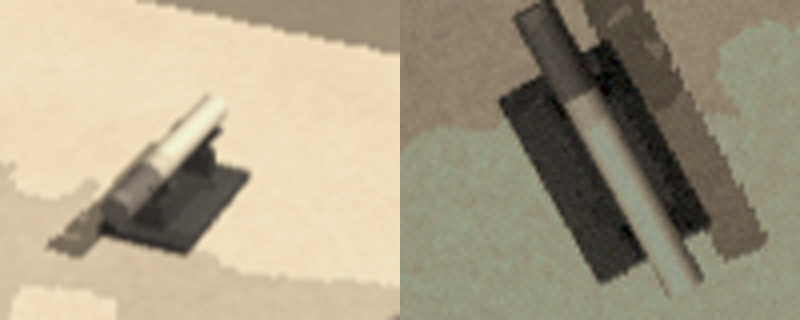

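The marker lies level in both notches, running from −62 to +82 mm along the rest. That 144 mm length means the cap is home, and the sideways offset is under 1 mm. Handing in.

```bash
python3 -c "
from station import bot
print(bot.job_done())"
```

```text
the job is handed in; nothing more can be done
None
```

I pushed the cap home, laid the closed marker level in both notches of the rest, and handed the job in; the station returned no verdict, but my last camera check put it within every limit, and nothing I did went near the cassettes, forceps or jar.

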